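Nest the food pans by size

TASK

Tidy the prep counter: nest the four food pans inside one another in size order, with the largest left standing where it is, each smaller pan upright and fully down on the floor of the next larger one. Lower each one in without dropping it, and do not shove or knock over the bottle, jar and cups standing about.

Things in the scene. Friction and masses are not known exactly. Their poses are not given: they have to be found in the camera images.
- pan_xl_mid (a point): largest food pan: loose open steel box, white rim. Body 120 (x) by 160 (y) by 50 mm tall; walls, floor 4 mm. Rim band 8 mm thick, 28 mm deep, flush inside, 4 mm proud outside. Point: pan centre, 25 mm above its underside; y along the long side, z up. Any yaw. Outermost: stays put.
- pan_l_mid (a point): second largest food pan: loose open steel box, blue rim. Body 100 (x) by 140 (y) by 82 mm tall; walls, floor 4 mm. Rim band 8 mm thick, 28 mm deep, flush inside, 4 mm proud outside. Point: pan centre, 41 mm above its underside; y along the long side, z up. Any yaw. Pinch one rim side, a finger inside. Fits the next larger pan either way round, 6 mm spare each side; its rim then stands 36 mm above that one's, which can be pinched no more.
- pan_m_mid (a point): third food pan: loose open steel box, green rim. Body 80 (x) by 120 (y) by 114 mm tall; walls, floor 4 mm. Rim band 8 mm thick, 28 mm deep, flush inside, 4 mm proud outside. Point: pan centre, 57 mm above its underside; y along the long side, z up. Any yaw. Pinch one rim side, a finger inside. Fits the next larger pan either way round, 6 mm spare each side; its rim then stands 36 mm above that one's, which can be pinched no more.
- pan_s_mid (a point): smallest food pan: loose open steel box, orange rim. Body 60 (x) by 100 (y) by 146 mm tall; walls, floor 4 mm. Rim band 8 mm thick, 28 mm deep, flush inside, 4 mm proud outside. Point: pan centre, 73 mm above its underside; y along the long side, z up. Any yaw. Pinch one rim side, a finger inside. Fits the next larger pan either way round, 6 mm spare each side; its rim then stands 36 mm above that one's, which can be pinched no more.
- syrup: bystander: loose amber bottle, 66 mm in diameter, 165 mm tall; origin at the centre of its underside, z up
- canister: bystander: loose white jar with red cap, 80 mm in diameter, 140 mm tall; origin at the centre of its underside, z up
- cups: bystander: loose stack of upturned black cups, 84 mm in diameter at the foot and 62 mm at the top, 125 mm tall; origin at the centre of its underside, z up
- caddy: bystander: fixed steel utensil caddy with coloured handles in it, 80 (its x) by 130 (its y) mm, 125 mm tall with the handles; origin at the centre of its underside, z up

How it is judged:
At the end, for the whole second after the job is handed in: Blue-rimmed pan in white, green in blue, orange in green: floor on floor within 5 mm, centred within 12 mm, long sides in line within 0.15 rad, upright within 0.05 rad, at rest; the white-rimmed pan on the table within 40 mm of its start (x of pan_l_mid in the frame of pan_xl_mid between -0.012 and 0.012 m and y of pan_l_mid in the frame of pan_xl_mid between -0.012 and 0.012 m and z of pan_l_mid in the frame of pan_xl_mid between 0.015 and 0.025 m and angle between the y axis of pan_l_mid and the y axis of pan_xl_mid, either way round below 0.15 rad and x of pan_m_mid in the frame of pan_l_mid between -0.012 and 0.012 m and y of pan_m_mid in the frame of pan_l_mid between -0.012 and 0.012 m and z of pan_m_mid in the frame of pan_l_mid between 0.015 and 0.025 m and angle between the y axis of pan_m_mid and the y axis of pan_l_mid, either way round below 0.15 rad and x of pan_s_mid in the frame of pan_m_mid between -0.012 and 0.012 m and y of pan_s_mid in the frame of pan_m_mid between -0.012 and 0.012 m and z of pan_s_mid in the frame of pan_m_mid between 0.015 and 0.025 m and angle between the y axis of pan_s_mid and the y axis of pan_m_mid, either way round below 0.15 rad and angle between each of pan_xl_mid, pan_l_mid, pan_m_mid, pan_s_mid's own z axis and vertical below 0.05 rad and linear speed of each of pan_xl, pan_l, pan_m, pan_s below 0.02 m/s and distance of pan_xl_mid from where it was at the start of the episode below 0.04 m and height (world z) of pan_xl_mid below 0.03 m); the robot touches nothing.
It fails at once if the bottle is shoved or knocked over (moved 30 mm or tipped) (distance of syrup from where it was at the start of the episode above 0.03 m or angle between syrup's own z axis and vertical above 0.3 rad).
It fails at once if the jar is shoved or knocked over (moved 30 mm or tipped) (distance of canister from where it was at the start of the episode above 0.03 m or angle between canister's own z axis and vertical above 0.3 rad).
It fails at once if the cup stack is shoved or knocked over (moved 30 mm or tipped) (distance of cups from where it was at the start of the episode above 0.03 m or angle between cups's own z axis and vertical above 0.3 rad).
It fails at once if a pan is dropped (falling at over 0.5 m/s, about 13 mm of free fall, with no finger on it) ((linear speed of pan_l above 0.5 m/s and contact force between the fingers and pan_l below 0.1 N) or (linear speed of pan_m above 0.5 m/s and contact force between the fingers and pan_m below 0.1 N) or (linear speed of pan_s above 0.5 m/s and contact force between the fingers and pan_s below 0.1 N)).
It also fails if it takes over 72 s, if anything falls off the work surface, if the arm or the gripper's body presses on something with over 40 N, if the wrist force passes 120 N, or if a joint passes its speed limit or range.

ROBOT

A 6-joint arm with a two-finger parallel gripper is mounted at the origin on the work surface. World frame = base frame: x ahead of the robot, y to its left, z up, the work surface at z = 0. Lengths are in m, angles in rad, forces in N, time in s.
With the tool pointing down it reaches from about 0.4 to 0.825 m from the base axis. Payload 7 kg.
Tool frame: the origin (TCP) lies on the mounting face of the last link; the fingertips stand 178 mm ahead of it and the grasp point (between the pads) lies 159 mm ahead of it; z points along the fingers, y is the direction in which the jaws open and shut (so a half turn about z gives the same grasp; the last joint's range is limited). The gripper opens to 88 mm and grips with 3 to 60 N. Pads are 19 mm wide; open, the fingers measure 130 mm over their backs; the gripper's body (78 mm by 193 mm) begins 47 mm behind the grasp point.
Start: joints at [-1.053, 0.359, 0.012, 0, -1.224, -0.288], TCP at [0.154, -0.657, 0.405] pointing down, gripper open.
Joint ranges: [-3.07, 3.07], [-1.43, 2.12], [-1.02, 1.25], [-3.03, 1.67], [-3.05, -0], [-3.03, 3.03]. Speed limits (rad/s): [2.39, 2.39, 3.01, 3.14, 3.14, 3.14].

INTERFACE

Orientations are given as [roll, pitch, yaw] about the fixed x, y, z axes, in that order (R = Rz(yaw) Ry(pitch) Rx(roll)).
In Python, from station import * gives the robot as it stands.
- The arm moves only by the tool arm_command, never from a script. Its argument "targets" is a list of rows, each a list of 3 entries, a list of its own where there are three numbers: the turn, a rotation vector about the world's x, y, z in rad, then the shift along the world's x, y, z in mm, then the closure, from 0 (fully open) to 1 (shut). In form: [[[wx, wy, wz], [tx, ty, tz], fingers], ...]. A call has 1 to 8 rows; each row shifts and turns the commanded pose from where the row before left it; what a row does not reach is not made up. A row lasts 1/10 s, in which the tool goes at most 50 mm and 8.59 degrees, less where a joint would pass 70% of its speed; a pose out of reach is approached as far as the arm can. A call with a gripper value outside its range is refused whole. The fingers move at their own pace and stop on an object; "squeeze" is the grip in N (left out, the last holds). Time passes only in rows, so rows that do not move let the fingers close. It gives the time, the measured TCP pose, the force and the opening at its end, in the units of the state.
- get_state(): the state, without advancing time (a new reading comes with each control period).
- grab_frame(name): name is "scene" or "side" or "wrist"; returns (picture, depth): 420x560x3 uint8, red, green, blue; 420x560 float32, m along the optical axis (not along the pixel's ray), 0 where there is no reading.
- camera_params(name): a dict with "mtx" (3x3 intrinsics, pixels), "eye" and "orientation" of the camera in the world. Camera axes: x right, y down, z forward; pixel columns grow to the right and rows downward; lengths in m; the calibration is good to about 2 mm. A picture is of the moment at which its call begins: read the wrist's pose just before it. camera_params takes no time and is no camera call; for the wrist camera it gives the pose at the moment of the call.
- job_done(): hands the job in, once; it reports no verdict.
The state is a dict: "t": time; "q": joint angles; "qd": joint speeds; "joint_efforts": joint torques, N m; "eef_pos": TCP position; "ee_rot": TCP orientation; "force": force on the tool from outside, world axes, zero at the start; "moment": the same for the moment, N m; "width": finger opening in m.
Only numpy, scipy, OpenCV 4.12 (cv2) and the standard library are available. Lean on these libraries where they do the work, as an engineer would, in place of code of your own. Each camera call takes 0.05 s, during which the arm holds its last target.

## Working session

There is one attempt and no reset: what is moved stays moved. The work goes in short steps, Python scripts to look and compute and a tool call to move; the robot and the scene stay as the last step left them, time stands still between calls to the robot, and variables do not carry over. Pictures are saved under pics/ and viewed, and the job is handed in when it is done.

Besides the shell and the picture viewer there is one more tool, called after "Emit:" as a command line: name --argument value ..., lists and objects as JSON in quotes. arm_command: Moves the arm, as the interface text tells. Its arguments: {"type":"object","properties":{"targets":{"type":"array"},"squeeze":{"type":"number"}},"required":["targets"]}

```bash
ls; mkdir -p pics
python3 - <<'E'
from station import *
import cv2,numpy as np
np.set_printoptions(precision=4,suppress=True)
s=get_state();print(s)
for n in ["scene","side","wrist"]:
    p=camera_params(n);print(n,p)
    im,d=grab_frame(n);cv2.imwrite(f"pics/{n}0.png",im[:,:,::-1]);np.savez(f"{n}0.npz",im=im,d=d,**{k:np.array(v) for k,v in p.items()})
E
```

```text
pics
{'t': 0.0, 'q': array([-1.0529,  0.3594,  0.0111, -0.0003, -1.2241, -0.2881]), 'qd': array([ 0.001 ,  0.0023, -0.0001,  0.0007, -0.0001,  0.0002]), 'joint_efforts': array([  0.001 , -58.2727,  29.3053,   6.9973,   0.0069,  -0.0002]), 'eef_pos': array([ 0.1537, -0.6571,  0.4037]), 'ee_rot': array([ 3.1399, -0.0002, -2.9119]), 'force': array([ 0.4317, -0.1158, -0.0105]), 'moment': array([-0.0019,  0.008 , -0.005 ]), 'width': 0.08727193556522844}
scene {'mtx': array([[470.8386,   0.    , 275.4352],
       [  0.    , 470.8386, 210.8367],
       [  0.    ,   0.    ,   1.    ]]), 'eye': array([ 1.2695, -0.3226,  1.029 ]), 'orientation': array([-2.4669, -0.001 ,  1.1015])}
side {'mtx': array([[530.3752,   0.    , 281.7333],
       [  0.    , 530.3752, 207.475 ],
       [  0.    ,   0.    ,   1.    ]]), 'eye': array([0.1549, 0.6732, 1.0225]), 'orientation': array([-2.4504, -0.0121, -2.5232])}
wrist {'mtx': array([[334.6992,   0.    , 273.309 ],
       [  0.    , 334.6992, 204.6083],
       [  0.    ,   0.    ,   1.    ]]), 'eye': array([ 0.0897, -0.6716,  0.3835]), 'orientation': array([ 2.8964, -0.0026,  1.8007])}
```

View pics/scene0.png

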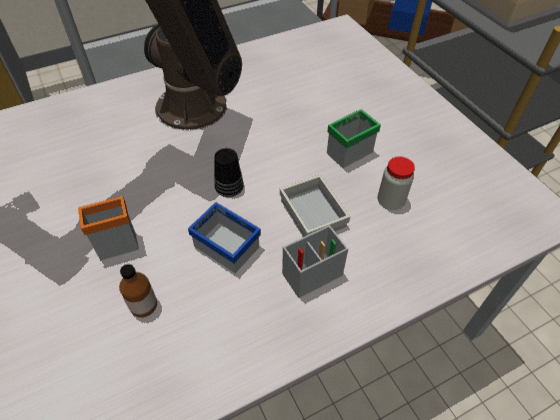

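View pics/side0.png

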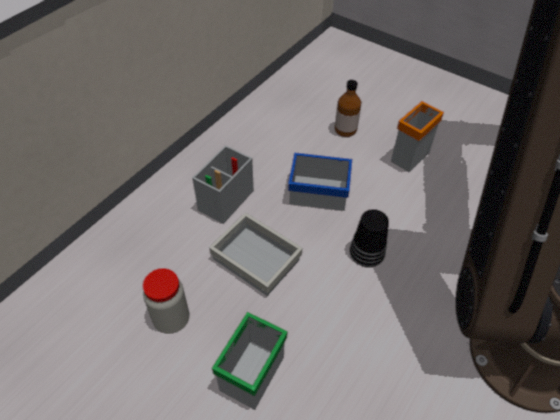

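View pics/wrist0.png

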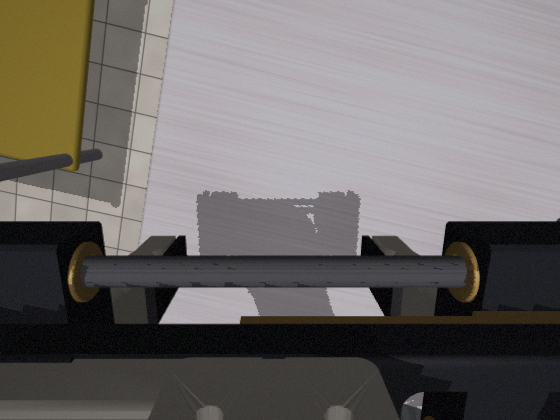

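The scene view shows the orange pan at about (105,215), blue (225,235), white (313,205) and green (353,135). The bottle is at (138,290), cups (228,172), jar (396,182) and caddy (314,260). The side view shows the same eight objects. The wrist view shows only bare table.

```bash
cat > h.py <<'E'
import numpy as np, cv2
from scipy.spatial.transform import Rotation as R
np.set_printoptions(precision=4,suppress=True)
H=dict(w=.05,b=.082,g=.114,o=.146)
SZ=dict(w=(.128,.168),b=(.108,.148),g=(.088,.128),o=(.068,.108))
def cloud(im,d,mtx,eye,orientation):
    v,u=np.mgrid[:420,:560]
    c=np.stack([(u-mtx[0,2])/mtx[0,0]*d,(v-mtx[1,2])/mtx[1,1]*d,d],-1)
    P=c@R.from_euler('xyz',orientation).as_matrix().T+eye
    P[d<=0]=np.nan
    return P
def masks(im):
    h=cv2.cvtColor(im,cv2.COLOR_RGB2HSV);a,s,v=[h[...,i].astype(int) for i in range(3)]
    return dict(b=(a>105)&(a<130)&(s>140)&(v>50),g=(a>50)&(a<85)&(s>140)&(v>40),o=(a>5)&(a<16)&(s>170)&(v>110),w=s<60)
def biggest(m):
    n,l,st,_=cv2.connectedComponentsWithStats(m.astype(np.uint8))
    return l==1+np.argmax(st[1:,4])
def rect(X):
    (cx,cy),(w,h),a=cv2.minAreaRect((X*1000).astype(np.float32))
    a=np.radians(a)
    yaw=a if h>=w else a+np.pi/2   # direction of box x (short side)
    yaw=(yaw+np.pi/2)%np.pi-np.pi/2
    return np.array([cx,cy])/1000,min(w,h),max(w,h),yaw
E
python3 - <<'E'
from h import *
for n in ["scene","side"]:
    z=dict(np.load(n+"0.npz"));P=cloud(**z);M=masks(z['im'])
    for k in 'wbgo':
        m=M[k]&(abs(P[...,2]-H[k])<.005)
        if k=='w': m&=(P[...,0]>.3)&(P[...,0]<.85)&(abs(P[...,1])<.6)
        if k=='w': m=cv2.morphologyEx(m.astype(np.uint8),cv2.MORPH_CLOSE,np.ones((3,3)))>0
        m=biggest(m)&np.isfinite(P[...,2]); X=P[m]
        print(n,k,len(X),X[:,2].mean(),*rect(X[:,:2]))
    # others
    Z=P[...,2]; tab=(P[...,0]>.1)&(P[...,0]<.95)&(abs(P[...,1])<.75)
    m=tab&(Z>.02)&(Z<.2)
    nn,l,st,c=cv2.connectedComponentsWithStats(m.astype(np.uint8))
    for i in range(1,nn):
        if st[i,4]>300:
            X=P[l==i];print('  blob',c[i],X[:,:2].min(0),X[:,:2].max(0),X[:,2].max(), 'top',X[X[:,2]>X[:,2].max()-.01].mean(0))
E
```

```text
scene w 645 0.050510696166336494 [0.6127 0.1382] 130.61309814453125 218.2584686279297 1.5387495772915916
scene b 522 0.08211097514240522 [ 0.5867 -0.1203] 108.46488952636719 149.2196807861328 -1.0989306205043636
scene g 291 0.11390841756137009 [0.4355 0.3582] 86.94766235351562 127.89008331298828 0.14753165089458076
scene o 357 0.1463253425753736 [ 0.4545 -0.3743] 70.1438980102539 107.1623306274414 -0.12105771577507785
  blob [220.6814  83.3444] [ 0.1003 -0.0201] [0.1909 0.1428] 0.19992170307602242 top [0.1588 0.0568 0.1952]
  blob [352.1127 135.1034] [0.3793 0.289 ] [0.4863 0.4296] 0.12066379398265459 top [0.4348 0.3579 0.1146]
  blob [227.0748 170.6062] [ 0.3611 -0.0702] [0.435  0.0099] 0.13035922488898066 top [ 0.3954 -0.0299  0.1257]
  blob [396.4463 180.8401] [0.6104 0.3203] [0.6895 0.3952] 0.14599926836667276 top [0.6496 0.3606 0.1412]
  blob [313.9561 241.9057] [ 0.5027 -0.0274] [0.8055 0.2052] 0.12861654279136614 top [0.7614 0.0403 0.1217]
  blob [107.4553 225.2343] [ 0.4123 -0.4305] [ 0.4949 -0.3168] 0.15137811981522642 top [ 0.4555 -0.3745  0.1461]
  blob [224.562 233.804] [
[... 892 characters left out ...]
.1097] 0.12918188680187337 top [0.7617 0.0486 0.1214]
  blob [319.4753 178.4394] [ 0.4979 -0.1969] [ 0.677  -0.0376] 0.088042684188535 top [ 0.5859 -0.1167  0.0815]
  blob [370.356  236.1799] [ 0.3538 -0.059 ] [0.434  0.0133] 0.12995891887798872 top [ 0.3947 -0.0263  0.1246]
  blob [255.3731 250.9587] [0.5066 0.072 ] [0.6788 0.2075] 0.055379674293149606 top [0.5886 0.1435 0.0494]
  blob [164.7127 298.7805] [0.6092 0.3268] [0.6853 0.4036] 0.14510473707120097 top [0.6492 0.3641 0.1398]
  blob [463.1022 314.2634] [0.1    0.0434] [0.1879 0.1478] 0.19993036470691627 top [0.1428 0.1156 0.195 ]
  blob [249.2134 356.8752] [0.3833 0.2914] [0.4881 0.4293] 0.11879408889712717 top [0.4336 0.3641 0.1135]
```

```bash
cat >> h.py <<'E'
def fit(X,k):
    """yaw by minAreaRect on the trimmed set; centre by percentiles in that frame"""
    best=None
    c,w,h,yaw=rect(X)
    for dy in np.linspace(-.12,.12,49):
        y=yaw+dy;Q=X@np.array([[np.cos(y),-np.sin(y)],[np.sin(y),np.cos(y)]])
        lo,hi=np.percentile(Q,[1,99],axis=0);a=np.prod(hi-lo)
        if best is None or a<best[0]: best=(a,y,lo,hi)
    a,y,lo,hi=best;m=(lo+hi)/2
    return np.array([[np.cos(y),-np.sin(y)],[np.sin(y),np.cos(y)]])@m,(hi-lo)*1000,(y+np.pi/2)%np.pi-np.pi/2
def rim(P,im,k,box=None,z=None,tol=.005):
    m=masks(im)[k]&(abs(P[...,2]-(z or H[k]))<tol)
    if box is not None: m&=(P[...,0]>box[0])&(P[...,0]<box[1])&(P[...,1]>box[2])&(P[...,1]<box[3])
    return P[m]
BOX=dict(w=(.48,.70,.05,.24),b=(.45,.72,-.22,0),g=(.36,.51,.26,.45),o=(.39,.52,-.46,-.28))
E
python3 - <<'E'
from h import *
for n in ["scene","side"]:
    z=dict(np.load(n+"0.npz"));P=cloud(**z)
    for k in 'wbgo':
        X=rim(P,z['im'],k,BOX[k]); print(n,k,len(X),*fit(X[:,:2],k), X[:,2].mean())
z=dict(np.load("side0.npz"));h=cv2.cvtColor(z['im'],cv2.COLOR_RGB2HSV)[100:140:4,395:445:5];print(h)
z=dict(np.load("scene0.npz"));P=cloud(**z);X=P[(P[...,0]>.71)&(P[...,0]<.82)&(abs(P[...,1]-.04)<.09)&(P[...,2]>.06)];print('caddy',X.min(0),X.max(0),rect(X[:,:2]))
E
```

```text
scene w 626 [0.5905 0.1386] [128.4167 169.0895] 1.5429909758550826 0.0502988612775603
scene b 522 [ 0.5873 -0.1206] [106.1004 146.887 ] -1.1089306205043636 0.08211097514240522
scene g 291 [0.4359 0.3583] [ 85.7891 126.1615] 0.12253165089458085 0.11390841756137009
scene o 357 [ 0.4555 -0.3739] [ 66.9444 105.7086] -0.12605771577507774 0.1463253425753736
side w 884 [0.5927 0.1401] [128.6419 168.0392] 1.5310200552789386 0.04926061947582953
side b 409 [ 0.5874 -0.1173] [108.2468 142.9814] -1.093641855786934 0.08118377560344883
side g 787 [0.4336 0.3615] [ 85.1026 126.1228] 0.1428232219763732 0.11352343697445183
side o 166 [ 0.4549 -0.3712] [ 65.5493 106.4405] -0.12503750697289928 0.14514610915747317
[[[170   9 165]
  [170   9 164]
  [171  11 165]
  [171  11 165]
  [175   9 163]
  [  4  22 163]
  [176  11 167]
  [171  11 165]
  [167  11 166]
  [168   8 164]]

 [[170   9 165]
  [170   9 165]
  [171  11 166]
  [170   9 164]
  [  0  14 162]
  [ 16 242 156]
  [ 15 234 146]
  [  6  37 167]
  [175   9 166]
  [167  11 166]]

 [[175   9 164]
  [171  11 167]
  [165   9 164]
  [173  14 163]
  [ 15 2
[... 676 characters left out ...]
11  76  81]
  [ 16 255 156]
  [ 12 225  93]
  [168  12 108]]

 [[176  11 159]
  [ 12 255  85]
  [ 13 237  86]
  [ 13 255  96]
  [ 14 216 157]
  [  7  44  76]
  [ 16 255 159]
  [ 14 250  94]
  [ 75   8  66]
  [168  12 108]]

 [[175  10 159]
  [160  12  66]
  [ 11 225  84]
  [ 12 243  87]
  [ 12 246  88]
  [ 16 255 151]
  [ 13 237  98]
  [  8  16  65]
  [140   9  83]
  [173   9 109]]

 [[165  10 153]
  [ 75   8  67]
  [113  15  68]
  [  8 112  73]
  [ 13 255  84]
  [ 14 252  95]
  [  6  55  70]
  [ 90   4  72]
  [173  10 101]
  [170  14 109]]]
caddy [ 0.7158 -0.0274  0.06  ] [0.8054 0.1075 0.1286] (array([0.7608, 0.04  ]), 85.40095520019531, 132.19827270507812, np.float64(0.04700990318024023))
```

Emit:
arm_command --targets '[[[0,0,0.03],[20,28,0],0.45],[[0,0,0.03],[27,38,0],0.45],[[0,0,0.03],[27,38,0],0.45],[[0,0,0.03],[27,38,0],0.45],[[0,0,0.03],[27,38,0],0.45],[[0,0,0.03],[27,38,0],0.45],[[0,0,0.03],[27,38,0],0.45],[[0,0,0.03],[27,38,0],0.45]]' --squeeze 30

```text
t: 0.95
eef_pos: [0.3633, -0.3615, 0.4047]
ee_rot: [-3.142, 0.0, -2.671]
force: [0.1, 0.4, 0.6]
width: 0.0485
```

Emit:
arm_command --targets '[[[0,0,0],[27,38,0],0.45],[[0,0,0],[27,38,0],0.45],[[0,0,0],[27,38,0],0.45],[[0,0,0],[27,38,0],0.45],[[0,0,0],[27,38,0],0.45],[[0,0,0],[27,38,0],0.45],[[0,0,0],[20,28,0],0.45],[[0,0,0],[0,0,0],0.45]]'

```text
t: 1.75
eef_pos: [0.5468, -0.1042, 0.404]
ee_rot: [3.141, -0.0, -2.668]
force: [0.2, -1.3, -0.4]
width: 0.0482
```

Emit:
arm_command --targets '[[[0,0,0],[18,30,0],0.45],[[0,0,0],[0,0,-40],0.45],[[0,0,0],[0,0,-40],0.45],[[0,0,0],[0,0,0],0.45]]'

```text
t: 2.15
eef_pos: [0.5604, -0.0775, 0.3195]
ee_rot: [3.138, -0.009, -2.673]
force: [-1.6, -0.0, -0.5]
width: 0.0481
```

```bash
cat >> h.py <<'E'
def shot(n,tag):
    from station import grab_frame,camera_params
    p=camera_params(n);im,d=grab_frame(n)
    cv2.imwrite(f"pics/{n}_{tag}.png",im[:,:,::-1])
    return dict(im=im,d=d,**{k:np.array(v) for k,v in p.items()})
E
python3 - <<'E'
from h import *
from station import *
s=get_state();print(s['eef_pos'],s['ee_rot'],s['width'])
z=shot('wrist','b1');P=cloud(**z);X=rim(P,z['im'],'b',BOX['b'],tol=.008);print(len(X),X.mean(0),fit(X[:,:2],'b'))
shot('scene','b1')
E
```

```text
[ 0.5604 -0.0775  0.3195] [ 3.1376 -0.0089 -2.6727] 0.048093163197282664
5436 [ 0.5497 -0.1353  0.0812] (array([ 0.5824, -0.1217]), array([105.9891, 140.1797]), np.float64(-1.0999028407498108))
```

View pics/wrist_b1.png

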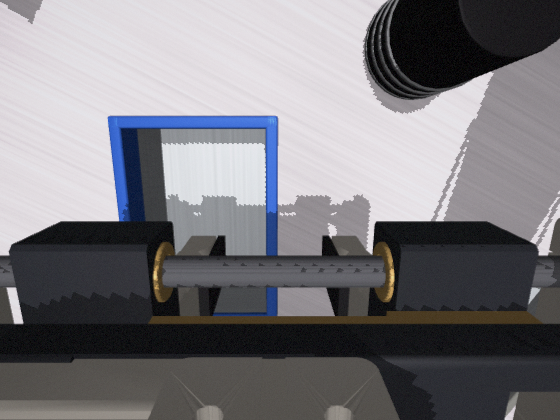

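View pics/scene_b1.png

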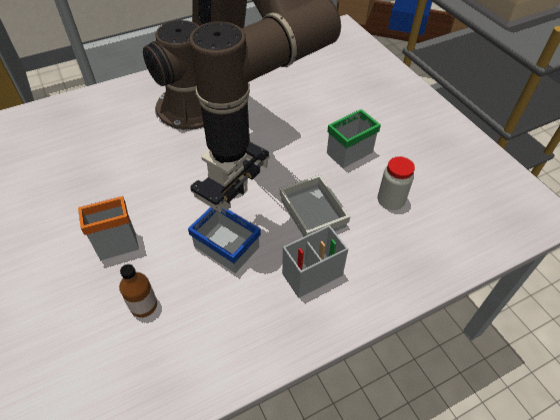

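The wrist view shows the blue rim's long side at u≈272, between the fingers (u≈222 to 325), and it agrees with the estimate to under 1 mm. The scene view confirms nothing else is near the gripper.

Emit:
arm_command --targets '[[[0,0,0],[0,0,-25],0.45],[[0,0,0],[0,0,-25],0.45],[[0,0,0],[0,0,-25],0.45],[[0,0,0],[0,0,-12],0.45],[[0,0,0],[0,0,0],0.45],[[0,0,0],[0,0,0],0.45]]'

```text
t: 2.85
eef_pos: [0.5636, -0.0773, 0.2394]
ee_rot: [-3.141, 0.002, -2.672]
force: [0.5, 0.6, 0.8]
width: 0.0482
```

Emit:
arm_command --targets '[[[0,0,0],[1,3,-8],0.45],[[0,0,0],[0,0,0],0.45],[[0,0,0],[0,0,0],1],[[0,0,0],[0,0,0],1],[[0,0,0],[0,0,0],1],[[0,0,0],[0,0,0],1],[[0,0,0],[0,0,0],1],[[0,0,0],[0,0,0],1]]' --squeeze 50

```text
t: 3.65
eef_pos: [0.5638, -0.0743, 0.2297]
ee_rot: [-3.141, 0.0, -2.672]
force: [-0.5, -0.8, -0.1]
width: 0.0078
```

Emit:
arm_command --targets '[[[0,0,0],[0,0,6],1],[[0,0,0],[0,0,12],1],[[0,0,0],[0,0,20],1],[[0,0,0],[0,0,25],1],[[0,0,0],[0,0,15],1],[[0,0,0],[0,0,0],1],[[0,0,0],[0,0,0],1]]'

```text
t: 4.35
eef_pos: [0.5634, -0.0742, 0.3079]
ee_rot: [3.141, 0.001, -2.672]
force: [-0.9, 0.1, -3.0]
width: 0.0081
```

Run:
```python
from h import *
from station import *
s=get_state();print(s['eef_pos'],s['ee_rot'],s['width'],s['force'],s['moment'])
z=shot('wrist','b2');P=cloud(**z);X=rim(P,z['im'],'b',BOX['b'],z=.157,tol=.03);print(len(X),X.mean(0),fit(X[:,:2],'b'))
A=np.c_[X[:,:2]-X[:,:2].mean(0),np.ones(len(X))];c=np.linalg.lstsq(A,X[:,2],rcond=None)[0];print('plane',c)
shot('side','b2')
```

```text
[ 0.5634 -0.0742  0.3079] [ 3.1413  0.0007 -2.6721] 0.008095932289009001 [-0.8594  0.1134 -3.0084] [0.144  0.1341 0.0026]
19423 [ 0.5537 -0.1516  0.1551] (array([ 0.5616, -0.1299]), array([ 96.2601, 106.3373]), np.float64(0.486346241797996))
plane [-0.0844  0.0424  0.1551]
```

View pics/wrist_b2.png

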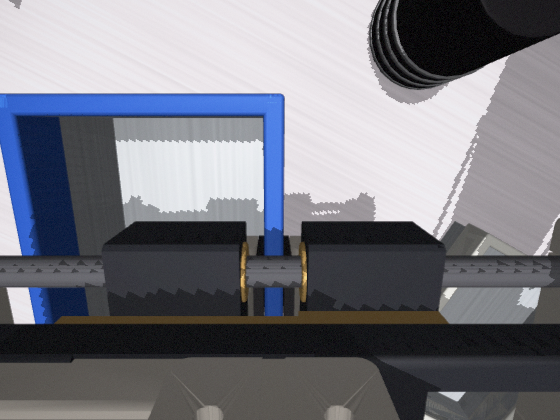

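View pics/side_b2.png

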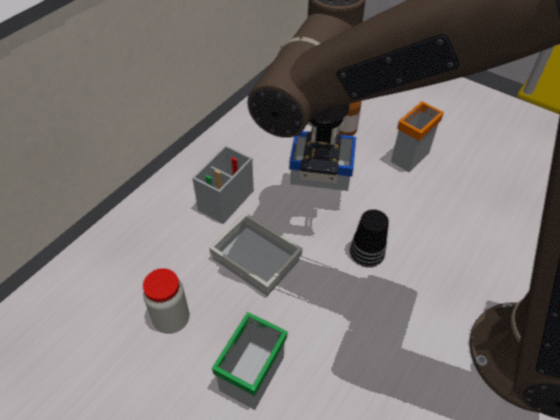

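The wrist view shows the blue pan hanging from the jaws with its rim at u≈0–284, v≈95 and below. The side view shows it lifted clear at about (323,160). I'll check the tilt using top-surface points only.

```bash
cat >> h.py <<'E'
def held(k,z0,box,tag,n='wrist'):
    z=shot(n,tag);P=cloud(**z);X=rim(P,z['im'],k,box,z=z0,tol=.03)
    # top surface points only: iterate plane fit, keeping points near/above
    c=np.array([0,0,np.percentile(X[:,2],80)]);m0=X[:,:2].mean(0)
    for it in range(25):
        A=np.c_[X[:,:2]-m0,np.ones(len(X))];r=X[:,2]-A@c
        keep=abs(r)<(.006 if it<10 else .003);c=np.linalg.lstsq(A[keep],X[keep,2],rcond=None)[0]
    T=X[keep];return T,c,fit(T[:,:2],k)
E
python3 - <<'E'
from h import *
T,c,f=held('b',.157,BOX['b'],'b3')
print(len(T),T.mean(0),c,f)
T,c,f=held('b',.157,BOX['b'],'b3','scene')
print(len(T),T.mean(0),c,f)
E
```

```text
13602 [ 0.542  -0.1429  0.1583] [-0.0078  0.0041  0.1582] (array([ 0.559 , -0.1312]), array([ 91.3914, 106.5002]), np.float64(0.4788157061302023))
350 [ 0.6131 -0.1275  0.1592] [-0.0005  0.003   0.1592] (array([ 0.5861, -0.1191]), array([105.2677, 146.8639]), np.float64(-1.0976499545475753))
```

Emit:
arm_command --targets '[[[0,0,-0.03],[2,12,0],1],[[0,0,-0.045],[3,24,0],1],[[0,0,-0.055],[3,30,0],1],[[0,0,-0.055],[3,30,0],1],[[0,0,-0.055],[3,30,0],1],[[0,0,-0.055],[3,30,0],1],[[0,0,-0.055],[3,30,0],1],[[0,0,-0.055],[3,30,0],1]]'

```text
t: 5.35
eef_pos: [0.5866, 0.143, 0.3068]
ee_rot: [-3.141, -0.001, -3.079]
force: [0.9, 0.5, -2.3]
width: 0.0075
```

Emit:
arm_command --targets '[[[0,0,-0.05],[3,24,0],1],[[0,0,-0.03],[2,15,0],1],[[0,0,-0.018],[2,8,0],1],[[0,0,0],[0,0,0],1],[[0,0,0],[0,0,0],1],[[0,0,0],[0,0,0],1]]'

```text
t: 5.95
eef_pos: [0.5936, 0.1879, 0.3075]
ee_rot: [-3.141, -0.0, 3.108]
force: [0.3, -0.9, -2.3]
width: 0.0076
```

Run:
```python
from h import *
from station import *
s=get_state();print(s['eef_pos'],s['ee_rot'],s['ee_rot'][2]+1.5*np.pi,s['width'])
B=(.48,.72,.03,.26)
for n in ['scene','side']:
    T,c,f=held('b',.157,B,'b4',n);print(n,len(T),c,f)
```

```text
[0.5936 0.1879 0.3075] [-3.1412 -0.0005  3.1081] 7.820472972918092 0.00757737779457374
scene 306 [-0.0103  0.0101  0.1602] (array([0.5923, 0.1375]), array([106.682 , 145.8033]), np.float64(1.5274753878680434))
side 266 [-0.0035  0.0015  0.1593] (array([0.5458, 0.1424]), array([ 56.4135, 106.5339]), np.float64(0.001249873254364875))
```

View pics/scene_b4.png

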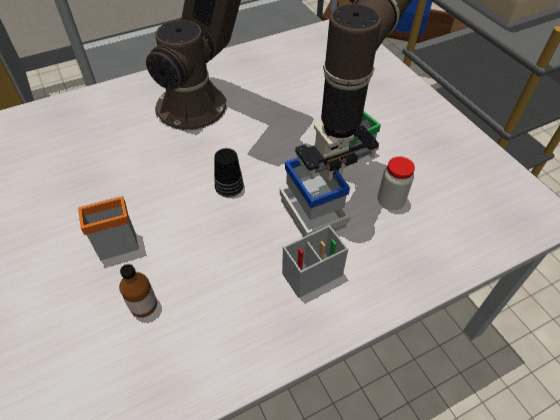

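View pics/side_b4.png

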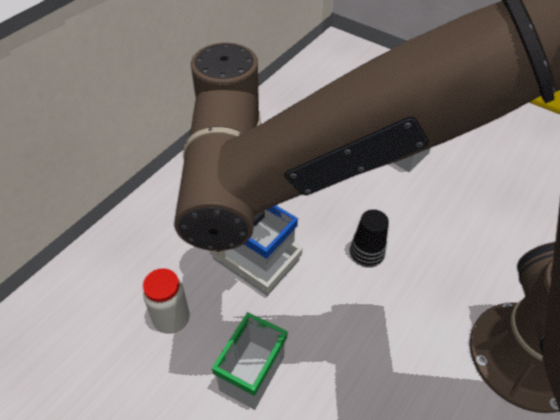

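The scene view shows the blue rim (290–348, 155–205) centred over the white pan, and the side view agrees. The scene camera puts the offset at about (-2, +1) mm and 0.015 rad.

Emit:
arm_command --targets '[[[0,0,0.01],[-1.5,1,-6],1],[[0,0,0],[0,0,-14],1],[[0,0,0],[0,0,-14],1],[[0,0,0],[0,0,-12],1],[[0,0,0],[0,0,-10],1],[[0,0,0],[0,0,-8],1],[[0,0,0],[0,0,0],1],[[0,0,0],[0,0,0],1]]'

```text
t: 6.85
eef_pos: [0.5924, 0.1899, 0.2436]
ee_rot: [-3.141, -0.0, 3.119]
force: [-0.9, -0.7, -2.6]
width: 0.008
```

Emit:
arm_command --targets '[[[0,0,0],[0,0,-4],1],[[0,0,0],[0,0,-3],1],[[0,0,0],[0,0,-2],1],[[0,0,0],[0,0,0],1],[[0,0,0],[0,0,0],1]]'

```text
t: 7.35
eef_pos: [0.5922, 0.1897, 0.2347]
ee_rot: [3.142, 0.0, 3.118]
force: [-0.1, 0.7, -2.9]
width: 0.0076
```

Emit:
arm_command --targets '[[[0,0,0],[0,0,-2],1],[[0,0,0],[0,0,0],1],[[0,0,0],[0,0,0],1]]'

```text
t: 7.65
eef_pos: [0.5924, 0.1899, 0.2337]
ee_rot: [3.141, 0.001, 3.119]
force: [-2.8, 0.7, 5.5]
width: 0.0078
```

Emit:
arm_command --targets '[[[0,0,0],[0,0,0],0.6],[[0,0,0],[0,0,0],0.6],[[0,0,0],[0,0,0],0.6],[[0,0,0],[0,0,10],0.6],[[0,0,0],[0,0,30],0.5],[[0,0,0],[0,0,45],0.45],[[0,0,0],[0,0,45],0.45],[[0,0,0],[0,0,20],0.45]]'

```text
t: 8.45
eef_pos: [0.5929, 0.1899, 0.3885]
ee_rot: [3.139, 0.006, 3.119]
force: [-0.7, -0.2, 0.6]
width: 0.048
```

Run:
```python
from h import *
from station import *
s=get_state();print(s['eef_pos'],s['ee_rot'],s['width'])
B=(.48,.70,.03,.26)
for n in ['scene','side','wrist']:
    z=shot(n,'b5');P=cloud(**z)
    for k,zz in (('b',.086),('w',.05)):
        X=rim(P,z['im'],k,B,z=zz);print(n,k,len(X),X[:,2].mean(),np.percentile(X[:,2],[5,95]),fit(X[:,:2],k))
```

```text
[0.5929 0.1899 0.3885] [3.1387 0.0062 3.119 ] 0.047977801931855656
scene b 450 0.08589922262622485 [0.0816 0.0896] (array([0.591 , 0.1398]), array([107.0022, 146.7122]), np.float64(1.5509200053685754))
scene w 514 0.05015681435681639 [0.0456 0.0541] (array([0.5926, 0.1368]), array([124.9333, 164.9502]), np.float64(1.5417201153828968))
side b 632 0.08517581310087688 [0.0818 0.0883] (array([0.5913, 0.1431]), array([106.9378, 147.2015]), np.float64(1.5490857049563527))
side w 728 0.049329628995323255 [0.0457 0.0533] (array([0.5917, 0.1422]), array([124.8272, 165.9873]), np.float64(1.5468654757669844))
wrist b 3596 0.08536312373243418 [0.0839 0.0866] (array([0.5784, 0.1409]), array([106.4414, 124.2113]), np.float64(1.538687029741168))
wrist w 2941 0.049596768586174976 [0.0474 0.0525] (array([0.5814, 0.1411]), array([123.7744, 149.4541]), np.float64(1.5458619117216186))
```

View pics/scene_b5.png

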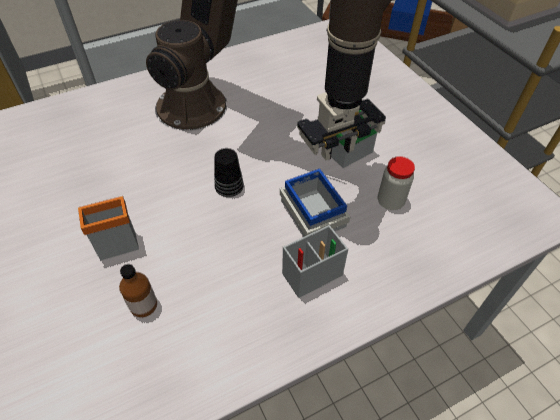

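View pics/wrist_b5.png

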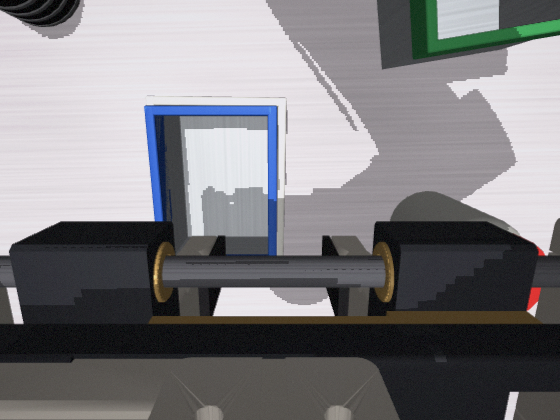

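The scene and wrist views show the blue pan nested. Its rim is at z=0.086, concentric with the white rim within about 2 mm. Now the green pan, gripping its +short side at about (0.474, 0.365).

Emit:
arm_command --targets '[[[0,0,0.144],[-10,15,0],0.45],[[0,0,0.144],[-10,15,0],0.45],[[0,0,0.144],[-10,15,0],0.45],[[0,0,0.144],[-10,15,0],0.45],[[0,0,0.144],[-10,15,0],0.45],[[0,0,0.144],[-10,15,0],0.45],[[0,0,0.144],[-10,15,0],0.45],[[0,0,0.144],[-10,15,0],0.45]]'

```text
t: 9.4
eef_pos: [0.5115, 0.3101, 0.3815]
ee_rot: [3.141, -0.002, -2.007]
force: [0.3, 0.0, 0.1]
width: 0.0484
```

Emit:
arm_command --targets '[[[0,0,0.144],[-10,15,0],0.45],[[0,0,0.144],[-10,15,0],0.45],[[0,0,0.144],[-10,15,0],0.45],[[0,0,0.144],[-8,10,0],0.45],[[0,0,0],[0,0,-20],0.45],[[0,0,0],[0,0,-20],0.45],[[0,0,0],[0,0,0],0.45],[[0,0,0],[0,0,0],0.45]]'

```text
t: 10.2
eef_pos: [0.4742, 0.3646, 0.3422]
ee_rot: [3.14, -0.002, -1.437]
force: [0.2, -0.3, 1.4]
width: 0.0483
```

Run:
```python
from h import *
from station import *
s=get_state();print(s['q'],s['eef_pos'],s['ee_rot'],s['ee_rot'][2]+1.5*np.pi,s['width'])
for n in ['scene','side','wrist']:
    z=shot(n,'g1');P=cloud(**z)
    X=rim(P,z['im'],'g',BOX['g']);print(n,len(X),X[:,2].mean(),fit(X[:,:2],'g'))
```

```text
[ 0.982   0.2816 -0.2491  0.0003 -1.0422 -0.8481] [0.4742 0.3646 0.3422] [ 3.1405 -0.0017 -1.4367] 3.275655332980296 0.048326235154806566
scene 249 0.11370227609812006 (array([0.4361, 0.3576]), array([ 85.6479, 127.0837]), np.float64(0.1291651555601503))
side 140 0.1132853511643263 (array([0.4563, 0.4196]), array([23.1645, 46.7693]), np.float64(0.998505923198481))
wrist 2549 0.11331421401883272 (array([0.4337, 0.3593]), array([ 85.8048, 125.8692]), np.float64(0.13184851161694278))
```

View pics/wrist_g1.png

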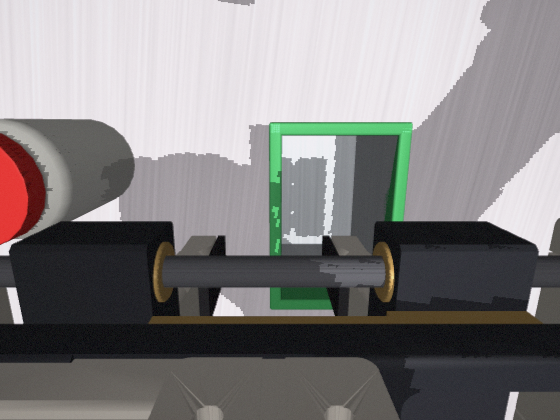

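The wrist view shows the green rim's near long side at u≈275, between the fingers (u≈222 to 325). The wrist fit of (0.4337, 0.3593), yaw 0.132, matches.

Emit:
arm_command --targets '[[[0,0,0],[0,0,-25],0.45],[[0,0,0],[0,0,-25],0.45],[[0,0,0],[0,0,-20],0.45],[[0,0,0],[0,0,-9],0.45],[[0,0,0],[0,0,0],0.45],[[0,0,0],[0,0,0],0.45]]'

```text
t: 10.95
eef_pos: [0.4746, 0.3651, 0.2648]
ee_rot: [-3.14, 0.001, -1.437]
force: [-0.2, -0.4, 1.1]
width: 0.0484
```

Emit:
arm_command --targets '[[[0,0,0],[0,0,0],1],[[0,0,0],[0,0,0],1],[[0,0,0],[0,0,0],1],[[0,0,0],[0,0,0],1],[[0,0,0],[0,0,0],1],[[0,0,0],[0,0,0],1]]' --squeeze 50

```text
t: 11.55
eef_pos: [0.4741, 0.3647, 0.2637]
ee_rot: [3.141, -0.0, -1.437]
force: [-3.0, 0.2, 2.5]
width: 0.0075
```

Emit:
arm_command --targets '[[[0,0,0],[0,0,6],1],[[0,0,0],[0,0,14],1],[[0,0,0],[0,0,22],1],[[0,0,0],[0,0,28],1],[[0,0,0],[0,0,25],1],[[0,0,0],[0,0,15],1],[[0,0,0],[0,0,0],1],[[0,0,0],[0,0,0],1]]'

```text
t: 12.35
eef_pos: [0.474, 0.3645, 0.3738]
ee_rot: [3.142, 0.001, -1.437]
force: [0.2, -0.5, -3.5]
width: 0.0077
```

Run:
```python
from h import *
from station import *
s=get_state();print(s['eef_pos'],s['ee_rot'],s['ee_rot'][2]+1.5*np.pi,s['width'],s['force'],s['moment'])
for n in ['scene','wrist']:
    T,c,f=held('g',.224,BOX['g'],'g2',n);print(n,len(T),c,f)
```

```text
[0.474  0.3645 0.3738] [ 3.1416  0.0007 -1.4371] 3.275337772153972 0.007666133495056239 [ 0.1992 -0.5435 -3.4888] [ 0.0441  0.0655 -0.0202]
scene 121 [ 0.0147 -0.0093  0.2248] (array([0.4389, 0.3281]), array([65.7119, 84.7227]), np.float64(-1.435661754783443))
wrist 7106 [0.0013 0.001  0.2227] (array([0.4339, 0.3579]), array([ 86.3798, 124.7859]), np.float64(0.12797602572061528))
```

Emit:
arm_command --targets '[[[0,0,-0.06],[4,-10,0],1],[[0,0,-0.12],[8,-18,0],1],[[0,0,-0.13],[9,-20,0],1],[[0,0,-0.13],[9,-20,0],1],[[0,0,-0.13],[9,-20,0],1],[[0,0,-0.13],[9,-20,0],1],[[0,0,-0.13],[9,-20,0],1],[[0,0,-0.13],[9,-20,0],1]]'

```text
t: 13.25
eef_pos: [0.5403, 0.2158, 0.3723]
ee_rot: [3.141, -0.003, -2.402]
force: [-0.8, 0.4, -3.3]
width: 0.0078
```

Emit:
arm_command --targets '[[[0,0,-0.13],[9,-20,0],1],[[0,0,-0.13],[9,-20,0],1],[[0,0,-0.13],[9,-20,0],1],[[0,0,-0.13],[9,-20,0],1],[[0,0,-0.13],[8,-20,0],1],[[0,0,-0.12],[6,-16,0],1],[[0,0,0],[0,0,0],1],[[0,0,0],[0,0,0],1]]'

```text
t: 14.05
eef_pos: [0.5901, 0.1004, 0.3725]
ee_rot: [-3.141, -0.002, 3.117]
force: [0.2, 1.0, -4.3]
width: 0.0075
```

Run:
```python
from h import *
from station import *
s=get_state();print(s['eef_pos'],s['ee_rot'],s['ee_rot'][2]+1.5*np.pi,s['width'])
B=(.46,.72,.0,.30)
for n in ['scene','side','wrist']:
    T,c,f=held('g',.224,B,'g3',n);print(n,len(T),c,f)
```

```text
[0.5901 0.1004 0.3725] [-3.1407 -0.002   3.1173] 7.8297116907942605 0.007450536882651559
scene 190 [0.0076 0.0032 0.223 ] (array([0.5927, 0.1391]), array([ 85.6345, 121.8895]), np.float64(1.5606282193359644))
side 408 [-0.0018 -0.0093  0.2223] (array([0.5901, 0.1444]), array([ 86.6097, 124.9265]), np.float64(1.5456595482139655))
wrist 7331 [-0.0028 -0.0013  0.2226] (array([0.5886, 0.1411]), array([ 86.6242, 124.9405]), np.float64(1.5455474773435043))
```

View pics/scene_g3.png

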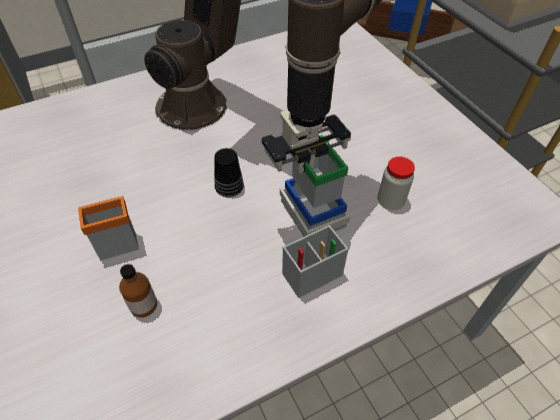

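View pics/wrist_g3.png

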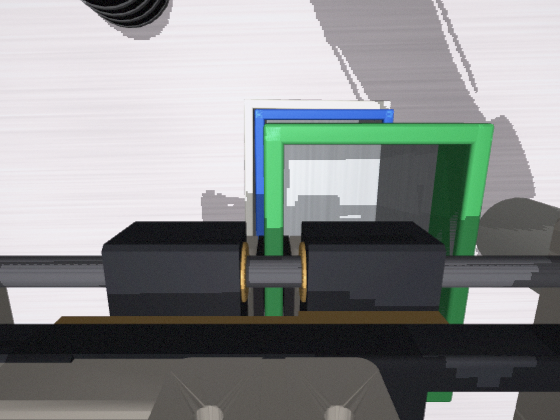

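Scene shows the green pan hanging over the blue one, and the wrist view shows parallel edges (blue at u≈260, green at u≈270). All three cameras put the two centres within about 2 mm, so I'll lower it.

Emit:
arm_command --targets '[[[0,0,0],[0,0,-8],1],[[0,0,0],[0,0,-16],1],[[0,0,0],[0,0,-16],1],[[0,0,0],[0,0,-14],1],[[0,0,0],[0,0,-14],1],[[0,0,0],[0,0,-12],1],[[0,0,0],[0,0,-8],1],[[0,0,0],[0,0,0],1]]'

```text
t: 15.0
eef_pos: [0.5899, 0.1007, 0.2843]
ee_rot: [-3.141, -0.002, 3.116]
force: [0.1, 0.5, -4.1]
width: 0.0078
```

Emit:
arm_command --targets '[[[0,0,0],[0,0,-4],1],[[0,0,0],[0,0,-3],1],[[0,0,0],[0,0,-2],1],[[0,0,0],[0,0,0],1],[[0,0,0],[0,0,0],1]]'

```text
t: 15.5
eef_pos: [0.5903, 0.1008, 0.2769]
ee_rot: [3.142, 0.0, 3.116]
force: [0.4, 0.8, -3.6]
width: 0.0078
```

Emit:
arm_command --targets '[[[0,0,0],[0,0,-3],1],[[0,0,0],[0,0,-2],1],[[0,0,0],[0,0,0],1],[[0,0,0],[0,0,0],1]]'

```text
t: 15.9
eef_pos: [0.5903, 0.1007, 0.2718]
ee_rot: [-3.142, 0.0, 3.116]
force: [-0.0, -0.9, -0.9]
width: 0.0077
```

Emit:
arm_command --targets '[[[0,0,0],[0,0,-1],1],[[0,0,0],[0,0,0],1],[[0,0,0],[0,0,0],1]]'

```text
t: 16.2
eef_pos: [0.5902, 0.1007, 0.2717]
ee_rot: [-3.142, 0.001, 3.117]
force: [-3.9, -0.6, 6.0]
width: 0.0076
```

Emit:
arm_command --targets '[[[0,0,0],[0,0,0],0.6],[[0,0,0],[0,0,0],0.6],[[0,0,0],[0,0,0],0.6],[[0,0,0],[0,0,10],0.6],[[0,0,0],[0,0,30],0.5],[[0,0,0],[0,0,45],0.45],[[0,0,0],[0,0,45],0.45],[[0,0,0],[0,0,20],0.45]]'

```text
t: 17.0
eef_pos: [0.5908, 0.1007, 0.4264]
ee_rot: [3.14, 0.006, 3.117]
force: [-0.2, 0.6, -0.4]
width: 0.048
```

Run:
```python
from h import *
from station import *
s=get_state();print(s['q'],s['eef_pos'],s['ee_rot'],s['width'])
B=(.48,.70,.03,.26)
for n in ['scene','side','wrist']:
    z=shot(n,'g4');P=cloud(**z)
    for k,zz in (('g',.122),('b',.086),('w',.05)):
        X=rim(P,z['im'],k,B,z=zz);print(n,k,len(X),X[:,2].mean(),fit(X[:,:2],k))
```

```text
[ 0.4952  0.2197 -0.1324  0.0016 -1.2121 -2.0912] [0.5908 0.1007 0.4264] [3.1396 0.0065 3.1169] 0.04795877093784252
scene g 340 0.12231059524146415 (array([0.5917, 0.14  ]), array([ 86.5387, 126.6599]), np.float64(1.551857219967605))
scene b 276 0.08597462300313365 (array([0.5921, 0.1384]), array([104.5904, 145.4129]), np.float64(1.549922070696692))
scene w 478 0.050112267420458684 (array([0.5929, 0.1374]), array([126.0997, 165.0452]), np.float64(1.5392291276572907))
side g 498 0.12126142101197629 (array([0.5909, 0.144 ]), array([ 86.2739, 125.7686]), np.float64(1.5421020861536006))
side b 422 0.08519353347475508 (array([0.5893, 0.1444]), array([105.0053, 143.7739]), np.float64(1.5583509755467926))
side w 661 0.04929674844837911 (array([0.5918, 0.1419]), array([124.7911, 165.8389]), np.float64(1.5411973735961073))
wrist g 1477 0.12133581371114834 (array([0.5865, 0.141 ]), array([ 86.1403, 119.6059]), np.float64(1.5512173473042825))
wrist b 2189 0.08547836043424038 (array([0.5873, 0.1397]), array([105.0864, 142.3175]), np.float64(1.5462222741522993))
wrist w 2560 0.04948284252255758 (array([0.5885, 0.1366]), array([122.5791, 164.1531]), np.float64(1.5260845519887498))
```

View pics/scene_g4.png

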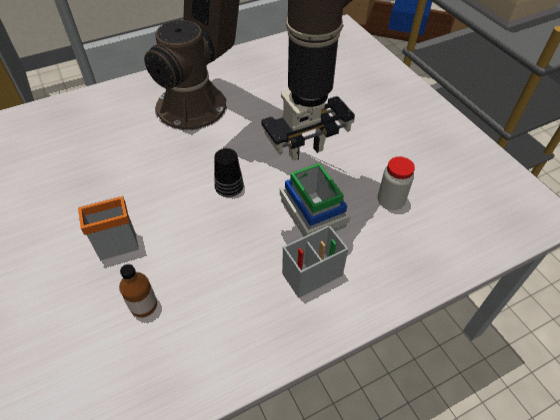

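The scene view shows three concentric rims at about (317,188). The green rim is at z=0.122, so it's fully down. Now the orange pan.

Emit:
arm_command --targets '[[[0,0,0.12],[-8,-36,0],0.45],[[0,0,0.12],[-9,-40,0],0.45],[[0,0,0.12],[-9,-40,0],0.45],[[0,0,0.12],[-9,-40,0],0.45],[[0,0,0.12],[-9,-40,0],0.45],[[0,0,0.12],[-9,-40,0],0.45],[[0,0,0.12],[-9,-40,0],0.45],[[0,0,0.12],[-9,-40,0],0.45]]'

```text
t: 17.95
eef_pos: [0.5183, -0.2167, 0.4197]
ee_rot: [3.14, -0.001, -2.202]
force: [0.6, -0.3, -0.8]
width: 0.0482
```

Emit:
arm_command --targets '[[[0,0,0.12],[-9,-40,0],0.45],[[0,0,0.12],[-9,-40,0],0.45],[[0,0,0.12],[-9,-40,0],0.45],[[0,0,0.12],[-8,-41,0],0.45],[[0,0,0.03],[0,0,-20],0.45],[[0,0,0],[0,0,-20],0.45],[[0,0,0],[0,0,0],0.45],[[0,0,0],[0,0,0],0.45]]'

```text
t: 18.75
eef_pos: [0.4842, -0.3762, 0.3802]
ee_rot: [3.14, 0.0, -1.697]
force: [-0.2, -0.0, 0.8]
width: 0.0482
```

Run:
```python
from h import *
from station import *
s=get_state();print(s['q'],s['eef_pos'],s['ee_rot'],s['ee_rot'][2]+1.5*np.pi,s['width'])
for n in ['scene','side','wrist']:
    z=shot(n,'o1');P=cloud(**z)
    X=rim(P,z['im'],'o',BOX['o']);print(n,len(X),X[:,2].mean(),fit(X[:,:2],'o'))
```

```text
[-0.3423  0.2751 -0.1655  0.0003 -1.1322  0.2162] [ 0.4842 -0.3762  0.3802] [ 3.1396  0.0002 -1.6967] 3.015639487699979 0.04819963647377954
scene 236 0.1463174248808165 (array([ 0.457 , -0.3744]), array([ 65.5232, 106.0066]), np.float64(-0.11798981388697483))
side 169 0.1453498696979484 (array([ 0.4556, -0.3719]), array([ 65.0734, 107.9916]), np.float64(-0.12182245395833147))
wrist 2386 0.14558702332830897 (array([ 0.4537, -0.3754]), array([ 66.4162, 106.4915]), np.float64(-0.11364449235330287))
```

View pics/wrist_o1.png

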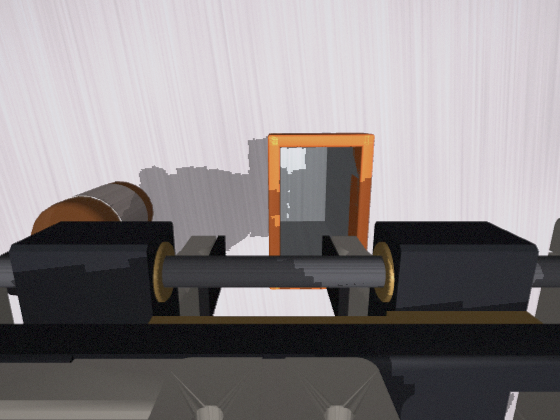

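The wrist view shows the orange long side at u≈273, between the fingers, with the bottle at (90,210) clear of them.

Emit:
arm_command --targets '[[[0,0,0.005],[0,-1.5,-25],0.45],[[0,0,0],[0,0,-25],0.45],[[0,0,0],[0,0,-22],0.45],[[0,0,0],[0,0,-13],0.45],[[0,0,0],[0,0,0],0.45],[[0,0,0],[0,0,0],0.45]]'

```text
t: 19.5
eef_pos: [0.4847, -0.3779, 0.2967]
ee_rot: [-3.141, -0.001, -1.691]
force: [0.7, -0.2, 0.8]
width: 0.0479
```

Emit:
arm_command --targets '[[[0,0,0],[0,0,0],1],[[0,0,0],[0,0,0],1],[[0,0,0],[0,0,0],1],[[0,0,0],[0,0,0],1],[[0,0,0],[0,0,0],1],[[0,0,0],[0,0,0],1]]' --squeeze 50

```text
t: 20.1
eef_pos: [0.4842, -0.3778, 0.2958]
ee_rot: [-3.142, -0.0, -1.692]
force: [-0.3, 1.4, 1.1]
width: 0.0081
```

Emit:
arm_command --targets '[[[0,0,0],[0,0,6],1],[[0,0,0],[0,0,14],1],[[0,0,0],[0,0,24],1],[[0,0,0],[0,0,30],1],[[0,0,0],[0,0,30],1],[[0,0,0],[0,0,25],1],[[0,0,0],[0,0,15],1],[[0,0,0],[0,0,0],1]]'

```text
t: 20.9
eef_pos: [0.4844, -0.3779, 0.4434]
ee_rot: [-3.136, -0.002, -1.692]
force: [0.7, -0.1, -1.9]
width: 0.008
```

Run:
```python
from h import *
from station import *
s=get_state();print(s['eef_pos'],s['ee_rot'],s['ee_rot'][2]+1.5*np.pi,s['width'],s['force'])
for n in ['scene','wrist']:
    T,c,f=held('o',.146+s['eef_pos'][2]-.295,BOX['o'],'o2',n);print(n,len(T),c,f)
```

```text
[ 0.4844 -0.3779  0.4434] [-3.1364 -0.0019 -1.6916] 3.020829681522312 0.007995719754441738 [ 0.6691 -0.0903 -1.9451]
scene 105 [0.0067 0.0063 0.2939] (array([ 0.4616, -0.3323]), array([64.6001, 22.8639]), np.float64(-0.18406011537660238))
wrist 4310 [0.0022 0.0049 0.2909] (array([ 0.4519, -0.3933]), array([66.6427, 71.2626]), np.float64(-0.10948711652220378))
```

View pics/scene_o2.png

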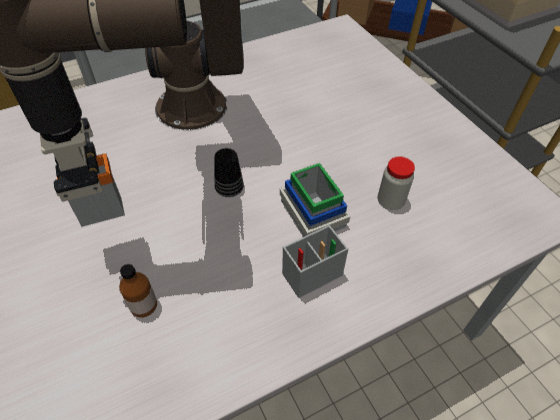

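Scene view: the orange pan is held level at about (95,195), and the three-pan nest stays at (317,190). I'll carry it over.

Emit:
arm_command --targets '[[[0,0,-0.05],[3,14,0],1],[[0,0,-0.08],[5,24,0],1],[[0,0,-0.1],[7,34,0],1],[[0,0,-0.1],[7,34,0],1],[[0,0,-0.1],[7,34,0],1],[[0,0,-0.1],[7,34,0],1],[[0,0,-0.1],[7,34,0],1],[[0,0,-0.1],[7,34,0],1]]'

```text
t: 21.8
eef_pos: [0.5339, -0.1343, 0.4383]
ee_rot: [3.14, -0.002, -2.426]
force: [0.9, -0.5, -2.2]
width: 0.0074
```

Emit:
arm_command --targets '[[[0,0,-0.1],[7,34,0],1],[[0,0,-0.1],[7,34,0],1],[[0,0,-0.1],[7,34,0],1],[[0,0,-0.1],[7,34,0],1],[[0,0,-0.1],[7,34,0],1],[[0,0,-0.1],[8,34,0],1],[[0,0,-0.09],[7,28,0],1],[[0,0,-0.04],[3,15,0],1]]'

```text
t: 22.6
eef_pos: [0.5873, 0.1135, 0.4378]
ee_rot: [-3.141, -0.003, 3.129]
force: [0.3, 0.0, -2.8]
width: 0.0076
```

Emit:
arm_command --targets '[[[0,0,-0.01],[2,0,0],1],[[0,0,0],[0,0,0],1],[[0,0,0],[0,0,0],1]]'

```text
t: 22.9
eef_pos: [0.589, 0.1106, 0.4389]
ee_rot: [-3.141, -0.001, 3.122]
force: [-0.5, -0.3, -3.1]
width: 0.0077
```

Run:
```python
from h import *
from station import *
s=get_state();print(s['eef_pos'],s['ee_rot'],s['ee_rot'][2]-.5*np.pi,s['width'],s['force'])
B=(.46,.72,.0,.30)
for n in ['scene','side','wrist']:
    T,c,f=held('o',.292,B,'o3',n);print(n,len(T),c,f)
```

```text
[0.589  0.1106 0.4389] [-3.1409 -0.0014  3.1216] 1.5508380867711988 0.007659145211998665 [-0.505  -0.3172 -3.1312]
scene 146 [-0.0204 -0.0124  0.2898] (array([0.6164, 0.1395]), array([51.7219, 65.1359]), np.float64(-0.040570284088946584))
side 120 [ 0.0271 -0.0177  0.288 ] (array([0.5854, 0.143 ]), array([ 67.408 , 100.3953]), np.float64(1.547832990714772))
wrist 4472 [0.0026 0.0023 0.2892] (array([0.5693, 0.1409]), array([66.6846, 71.335 ]), np.float64(1.552870105076786))
```

View pics/scene_o3.png

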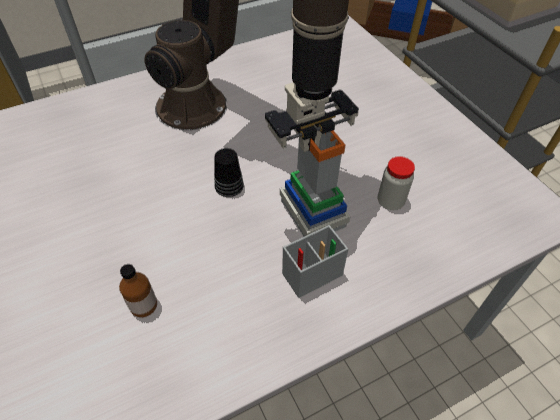

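View pics/wrist_o3.png

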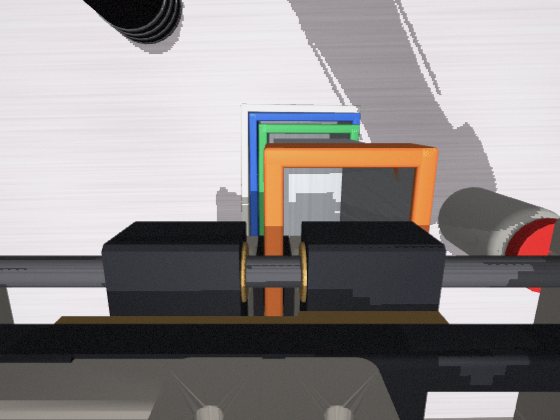

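The wrist view shows the orange rim parallel to the green one (left edges at u≈265 and 262), and the nest below is undisturbed. Measured lengthwise, the orange pan sits about 2.5 mm too far toward the base. I'll correct that and lower it.

Emit:
arm_command --targets '[[[0,0,-0.003],[2.5,0,-6],1],[[0,0,0],[0,0,-12],1],[[0,0,0],[0,0,-14],1],[[0,0,0],[0,0,-16],1],[[0,0,0],[0,0,-16],1],[[0,0,0],[0,0,-16],1],[[0,0,0],[0,0,-14],1],[[0,0,0],[0,0,-8],1]]'

```text
t: 23.85
eef_pos: [0.5912, 0.111, 0.3354]
ee_rot: [-3.141, -0.002, 3.118]
force: [-0.3, -0.4, -1.8]
width: 0.0079
```

Emit:
arm_command --targets '[[[0,0,0],[0,0,-8],1],[[0,0,0],[0,0,-6],1],[[0,0,0],[0,0,-4],1],[[0,0,0],[0,0,-3],1],[[0,0,0],[0,0,0],1],[[0,0,0],[0,0,0],1]]'

```text
t: 24.45
eef_pos: [0.5918, 0.1113, 0.317]
ee_rot: [3.141, 0.001, 3.118]
force: [-0.7, 0.0, -2.6]
width: 0.0079
```

Emit:
arm_command --targets '[[[0,0,0],[0,0,-4],1],[[0,0,0],[0,0,-3],1],[[0,0,0],[0,0,-1],1],[[0,0,0],[0,0,0],1],[[0,0,0],[0,0,0],1]]'

```text
t: 24.95
eef_pos: [0.5918, 0.1113, 0.3087]
ee_rot: [-3.142, -0.0, 3.118]
force: [0.2, 0.4, -2.5]
width: 0.008
```

Emit:
arm_command --targets '[[[0,0,0],[0,0,-1.5],1],[[0,0,0],[0,0,0],1],[[0,0,0],[0,0,0],1]]'

```text
t: 25.25
eef_pos: [0.5919, 0.1112, 0.3078]
ee_rot: [-3.142, 0.001, 3.119]
force: [0.8, -0.2, 2.3]
width: 0.0077
```

Contact: the vertical force rose from -2.5 to +2.3 N at the expected height. Releasing.

Emit:
arm_command --targets '[[[0,0,0],[0,0,0],0.65],[[0,0,0],[0,0,0],0.65],[[0,0,0],[0,0,0],0.65],[[0,0,0],[0,0,10],0.65],[[0,0,0],[0,0,30],0.6],[[0,0,0],[0,0,45],0.5],[[0,0,0],[0,0,30],0.5],[[0,0,0],[-5,-20,10],0.5]]'

```text
t: 26.05
eef_pos: [0.5876, 0.0923, 0.4368]
ee_rot: [3.139, 0.006, 3.121]
force: [1.1, -0.7, -0.3]
width: 0.0436
```

Emit:
arm_command --targets '[[[0,0,0],[-5,-35,0],0.5],[[0,0,0],[-5,-35,0],0.5],[[0,0,0],[-5,-35,0],0.5],[[0,0,0],[-5,-35,0],0.5],[[0,0,0],[-5,-35,0],0.5],[[0,0,0],[-5,-35,0],0.5],[[0,0,0],[0,0,0],0.5],[[0,0,0],[0,0,0],0.5]]'

```text
t: 26.85
eef_pos: [0.5561, -0.1199, 0.4322]
ee_rot: [3.141, -0.0, 3.116]
force: [0.3, -0.4, 0.6]
width: 0.0437
```

Run:
```python
from h import *
from station import *
s=get_state();print(s['t'],s['eef_pos'],s['width'],s['force'])
B=(.48,.70,.03,.26)
for n in ['scene','side']:
    z=shot(n,'end');P=cloud(**z)
    for k,zz in (('o',.158),('g',.122),('b',.086),('w',.05)):
        X=rim(P,z['im'],k,B,z=zz);A=np.c_[X[:,:2]-X[:,:2].mean(0),np.ones(len(X))]
        print(n,k,len(X),np.linalg.lstsq(A,X[:,2],rcond=None)[0],fit(X[:,:2],k))
```

```text
26.85 [ 0.5561 -0.1199  0.4322] 0.043695377585605565 [ 0.322  -0.4403  0.605 ]
scene o 267 [-0.001  -0.0059  0.1587] (array([0.5922, 0.1411]), array([ 65.7016, 105.795 ]), np.float64(1.5447942504406056))
scene g 233 [-0.007  -0.0009  0.1221] (array([0.5932, 0.1389]), array([ 84.0912, 123.2644]), np.float64(1.5607254614509452))
scene b 282 [-0.0038  0.0011  0.086 ] (array([0.592 , 0.1394]), array([105.7781, 145.2007]), np.float64(1.5534797026503049))
scene w 418 [ 0.001  -0.0027  0.0499] (array([0.5927, 0.137 ]), array([125.4758, 164.8872]), np.float64(1.5437281870562467))
side o 272 [-0.0006 -0.0104  0.1577] (array([0.5919, 0.1436]), array([ 67.3598, 106.5412]), np.float64(1.5531950589412062))
side g 357 [ 0.0029 -0.0054  0.1213] (array([0.5897, 0.1464]), array([ 82.4354, 123.7347]), np.float64(1.5550249061972177))
side b 423 [ 0.0004 -0.0036  0.0852] (array([0.5893, 0.1454]), array([103.0677, 143.6009]), np.float64(1.562987187741888))
side w 575 [ 0.0012 -0.0021  0.049 ] (array([0.5912, 0.1416]), array([125.8165, 165.5424]), np.float64(1.5392861078283815))
```

View pics/scene_end.png

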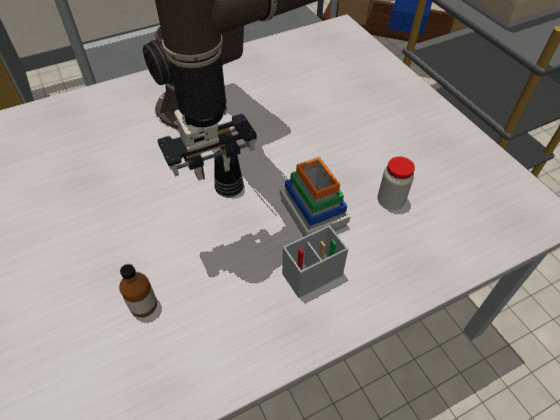

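View pics/side_end.png

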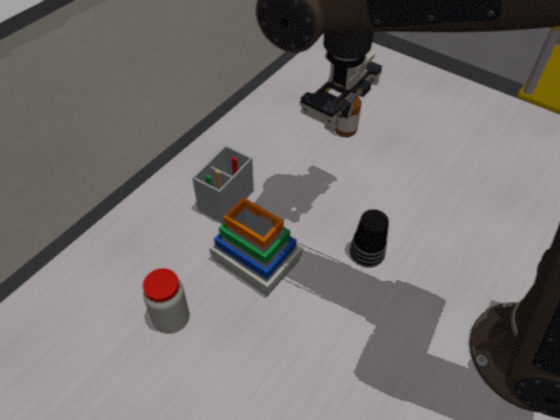

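The scene view shows four concentric rims at about (317,190), and the side view shows the same at about (256,240). The rims are at 158, 122, 86 and 50 mm, which is each pan on the floor of the next. The bottle, jar and cups have not moved, and the arm is clear.

```bash
python3 -c "
from station import *
print(job_done())"
```

```text
the job is handed in; nothing more can be done
None
```

The four pans are nested in size order where the white pan stood, and I handed the job in at about 27 s of the 72 s allowed. I pinched each smaller pan by a long rim side and lowered it until the wrist force showed contact. I released it only then.

My last checks, from the scene and side cameras:
- **Depth:** the rims are at about 158, 122, 86 and 50 mm, matching floor on floor within about 1 mm.
- **Tilt:** the orange rim showed up to 0.010 rad against the 0.05 limit; the others showed less.
- **Alignment:** yaws agree within about 0.025 rad against the 0.15 limit.
- **Centring:** measured centres of each pan and the one around it agree within about 4 mm against the 12 mm limit. Part of that spread comes from partly hidden rims.
- **White pan:** it measured within about 2 mm of where it started.
- **Bystanders:** the bottle, jar and cups look unmoved in the final pictures, though I did not re-measure their positions.

The two cameras disagreed with each other by 2 to 7 mm in y throughout, most on the partly hidden rims. No check failed.

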